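# Touch the mould covers shut in order

### The arm

A 7-joint arm with a two-finger parallel gripper is mounted at the origin on the work surface. World frame = base frame: x ahead of the robot, y to its left, z up, the work surface at z = 0. Lengths are in m, angles in rad, forces in N, time in s.
With the tool pointing down it reaches from about 0.35 to 0.9 m from the base axis. Payload 8.1 kg.
Tool frame: the origin (TCP) lies at the very end of the fingers, on their centre line; the grasp point (between the pads) lies 19 mm behind it; z points along the fingers, y is the line along which they close (so a half turn about z gives the same grasp; the last joint's range is limited). The gripper opens to 92 mm and grips with 3 to 60 N. Pads are 19 mm wide; open, the fingers measure 130 mm over their backs; the gripper's body (75 mm by 190 mm) begins 47 mm behind the grasp point.
Start: joints at [1.161, 0.434, 0.025, 1.573, -0.012, 1.134, -0.075], TCP at [0.189, -0.596, 0.227] pointing down, gripper open.
Joint ranges: [-2.62, 2.62], [-0.44, 2.09], [-1.27, 1.32], [0.08, 2.57], [-1.32, 4.46], [0.12, 2], [-2.74, 2.74]. Speed limits (rad/s): [2.22, 2.22, 3.01, 3.01, 3.14, 3.14, 3.14].

### API

Orientations are given as a rotation vector (axis times angle).
In Python, from cell import observe, get_image, sign_off, find_in, trace, place_of gives the robot as it stands. The module is installed in compiled form; this text tells all that it offers.
- The arm moves only by the shell command python3 -m handwheel 'ROWS' [OPENING] [FORCE]. ROWS is JSON, a list of rows, each a list of 6 numbers: the shift along the tool's x, y, z each as a share of 0.02 m, from -1 to 1, then the turn, a rotation vector about the tool's x, y, z each as a share of 4 degrees, from -1 to 1. A call has 1 to 8 rows; each row shifts and turns the commanded pose from where the row before left it, along the tool's axes as they then stand; what a row does not reach is not made up. A row lasts 1/12 s, in which the tool goes at most 41.7 mm and 7.16 degrees, less where a joint would pass 70% of its speed; a pose out of reach is approached as far as the arm can. A call with a number of a shift or a turn outside -1 to 1 is refused whole. A call with a gripper value outside its range is refused whole. OPENING is the opening, from 0 (shut) to 1 (fully open), set as the call begins (- or left out, the last holds). The fingers move at their own pace and stop on an object; FORCE is the grip in N (left out, the last holds). Time passes only in rows, so rows that do not move let the fingers close. It gives the time, the measured TCP pose, the force, the opening and the grip force at its end, in the units of the state.
- observe(): the state, without advancing time (a new reading comes with each control period).
- get_image(name): name is "scene" or "top" or "wrist"; returns a dict with "image" (480x640x3 uint8, red, green, blue), "fx", "fy", "cx", "cy" (pixels), "position" and "orientation" of the camera in the world. Camera axes: x right, y down, z forward; pixel columns grow to the right and rows downward; lengths in m; the calibration is good to about 2 mm. A picture is of the moment at which its call begins. There is no depth.
- sign_off(): hands the job in; it is judged then, once.
Trained networks look in the newest picture that a camera, given by its name, has taken for a name from the list of things; names that differ only in an ending like _2 or _b are one class to them, and where a whole thing is asked for, a point or a joint stands for the part that bears it (a point fixed in the world has none). Each returns a list of dicts, best first, with "score" (0 to 1); they miss things now and then, are a little off and sometimes report something else, mostly with a low value. They report only what shows in the picture. A call takes as long as a camera call. They do not tell look-alikes from the thing itself.
- find_in(label, camera): "rect" ([centre column, centre row, width, height] as shares, 0 to 1, of the picture: columns of its width, rows of its height, round what is visible of it).
- trace(label, camera): "region" (480x640 bool, what is visible of it) and "rect" ([centre column, centre row, width, height] as shares, 0 to 1, of the picture: columns of its width, rows of its height, round what is visible of it).
- place_of(label, camera): "point" ([column, row] as shares, 0 to 1, of the picture: columns of its width, rows of its height: a listed point, or the origin of a listed thing).
The state is a dict: "clock": time; "joints": joint angles; "dq": joint speeds; "joint_efforts": joint torques, N m; "position": TCP position; "ee_rot": TCP orientation; "force": force on the tool from outside, world axes, zero at the start; "ft_torque": the same for the moment, N m; "width": opening from 0.0 (shut) to 1.0 (fully open); "gripper_force": force on a finger pad.
Only numpy, scipy, OpenCV 4.12 (cv2) and the standard library are available. Lean on these libraries where they do the work, as an engineer would, in place of code of your own. Each camera call takes 0.05 s, during which the arm holds its last target. There are 200 camera calls.

### The job

The three plaster moulds on the bench stand with their plywood covers open; with the fingertips alone, touch the covers down one after the other until each lies fully shut: first the round mould's, then the square one's, then the long one's. Press only lightly, and do not lift, tip or shift the moulds. Leave the hammer, brush, jar and spatula alone.

Things in the scene. Friction and masses are not known exactly. Their poses are not given: they have to be found in the camera images.
- round_mould: Round plaster mould, an open tub 120 mm in diameter. Loose, about 1 kg. Origin: centre of its underside, z up; black rubber seal on the rim, its top 70 mm high. Its 8 mm plywood cover (disc, 100 mm in diameter) is hinged along the mould's y at x = +50 mm, z = 70 mm; the free edge at x = -50 mm stands up when open. Shut, it is centred over the origin, top face 78 mm above the table.
- square_mould: Square plaster mould, an open box 115 x 115 mm. Loose, about 1.2 kg. Origin: centre of its underside, z up; black rubber seal on the rim, its top 70 mm high. Its 8 mm plywood cover (100 x 100 mm) is hinged along the mould's y at x = +50 mm, z = 70 mm; the free edge at x = -50 mm stands up when open. Shut, it is centred over the origin, top face 78 mm above the table.
- long_mould: Long plaster mould, an open box 115 mm (its x) by 190 mm (its y). Loose, about 1.6 kg. Origin: centre of its underside, z up; black rubber seal on the rim, its top 70 mm high. Its 8 mm plywood cover (100 x 175 mm) is hinged along the mould's y at x = +50 mm, z = 70 mm; the free edge at x = -50 mm stands up when open. Shut, it is centred over the origin, top face 78 mm above the table.
- round_cover (a joint): Hinge angle of the round mould's cover: 0 = shut flat on the seal, larger = more open; starts between 0.45 and 0.8 rad. The hinge is stiff, so the cover stays at any angle; pressing straight down over the middle of the mould takes about 2 N until it is shut (more nearer the hinge); after that the rubber seal under it gives about 1 mm per 1.5 N, at most 10 mm.
- round_spot (a point): Centre of the top face of the round mould's cover (middle of a flat steel disc, 30 mm in diameter, let into the plywood), 50 mm from the hinge line; it moves with the cover.
- square_cover (a joint): Hinge angle of the square mould's cover: 0 = shut flat on the seal, larger = more open; starts between 0.45 and 0.8 rad. The hinge is stiff, so the cover stays at any angle; pressing straight down over the middle of the mould takes about 2 N until it is shut (more nearer the hinge); after that the rubber seal under it gives about 1 mm per 1.5 N, at most 10 mm.
- square_spot (a point): Centre of the top face of the square mould's cover (middle of a flat steel disc, 30 mm in diameter, let into the plywood), 50 mm from the hinge line; it moves with the cover.
- long_cover (a joint): Hinge angle of the long mould's cover: 0 = shut flat on the seal, larger = more open; starts between 0.45 and 0.8 rad. The hinge is stiff, so the cover stays at any angle; pressing straight down over the middle of the mould takes about 2 N until it is shut (more nearer the hinge); after that the rubber seal under it gives about 1 mm per 1.5 N, at most 10 mm.
- long_spot (a point): Centre of the top face of the long mould's cover (middle of a flat steel disc, 30 mm in diameter, let into the plywood), 50 mm from the hinge line; it moves with the cover.
- hammer: Bystander: hammer lying on the table, about 30 mm high; leave alone.
- brush: Bystander: brush lying on the table; leave alone.
- jar: Bystander: closed jar, 56 mm in diameter, 75 mm high, standing; leave alone.
- spatula: Bystander: spatula lying on the table; leave alone.
Mind the look-alikes: they are no part of the job. What is shaped like the round_mould but red is not meant. Leave any orange or yellow look-alike of the long_mould alone.

How it is judged:
On the way, in this order (a step that is already met when the one before it is completed fails the run):
1. the round mould's cover is shut (below 0.07 rad), the later ones still open (value of joint round_cover below 0.07 rad and not (value of joint square_cover below 0.07 rad) and not (value of joint long_cover below 0.07 rad)), for 0.2 s.
2. the square mould's cover is shut (below 0.07 rad), the later ones still open (value of joint square_cover below 0.07 rad and not (value of joint long_cover below 0.07 rad)), for 0.2 s.
3. the long mould's cover is shut (below 0.07 rad), the later ones still open (value of joint long_cover below 0.07 rad), for 0.2 s.
At the end, for the whole second after the job is handed in: All three covers are shut to within 0.07 rad, the moulds stand upright, at rest, within 25 mm of where they started, and hammer, brush, jar and spatula are within 25 mm of where they were (value of joint each of round_cover, square_cover, long_cover below 0.07 rad and angle between each of round_mould, square_mould, long_mould's own z axis and vertical below 0.05 rad and distance of each of round_mould, square_mould, long_mould, hammer, brush, jar, spatula from where it was at the start of the episode below 0.025 m and linear speed of each of round_mould, square_mould, long_mould below 0.02 m/s); the robot touches nothing.
It fails at once if a mould or its cover is pressed harder than 15 N with the fingers, or touched with over 3 N by another part of the arm (contact force between the arm and round_mould above 3 N or contact force between the fingers and round_mould above 15 N or contact force between the arm and square_mould above 3 N or contact force between the fingers and square_mould above 15 N or contact force between the arm and long_mould above 3 N or contact force between the fingers and long_mould above 15 N).
It fails at once if a mould is lifted by more than 10 mm or tipped by more than 0.12 rad (height (world z) of any of round_mould, square_mould, long_mould above 0.01 m or angle between any of round_mould, square_mould, long_mould's own z axis and vertical above 0.12 rad).
It fails at once if a mould is shifted by more than 25 mm (distance of any of round_mould, square_mould, long_mould from where it was at the start of the episode above 0.025 m).
It fails at once if hammer, brush, jar or spatula is moved by more than 25 mm (distance of any of hammer, brush, jar, spatula from where it was at the start of the episode above 0.025 m).
It also fails if it takes over 67 s, if anything falls off the work surface, if the arm or the gripper's body presses on something with over 40 N, if the wrist force passes 120 N, or if a joint passes its speed limit or range.

## Working session

There is one attempt and no reset: what is moved stays moved. The work goes in short steps, Python scripts to look and compute and a shell command to move; the robot and the scene stay as the last step left them, time stands still between calls to the robot, and variables do not carry over. Pictures are saved under pics/ and viewed, at most 10 in all, crops included, and the job is handed in when it is done.

```bash
mkdir -p pics; cat > h.py <<'E'
import numpy as np,cv2
from scipy.spatial.transform import Rotation as R
from cell import *
def cam(n):
    d=get_image(n);o=np.array(d["orientation"],float)
    d["R"]=R.from_rotvec(o).as_matrix() if o.size==3 else (R.from_quat(o).as_matrix() if o.size==4 else o.reshape(3,3))
    d["p"]=np.array(d["position"]);return d
def ray(d,u,v):
    return d["R"]@np.array([(u-d["cx"])/d["fx"],(v-d["cy"])/d["fy"],1])
def onz(d,u,v,z):
    r=ray(d,u,v);return d["p"]+r*(z-d["p"][2])/r[2]
def proj(d,P):
    q=(np.atleast_2d(P)-d["p"])@d["R"];return np.c_[q[:,0]/q[:,2]*d["fx"]+d["cx"],q[:,1]/q[:,2]*d["fy"]+d["cy"]]
def tri(obs):
    A=np.zeros((3,3));b=np.zeros(3)
    for d,u,v in obs:
        r=ray(d,u,v);r/=np.linalg.norm(r);M=np.eye(3)-np.outer(r,r);A+=M;b+=M@d["p"]
    return np.linalg.solve(A,b)
E
python3 - <<'E'
from h import *
np.set_printoptions(precision=3,suppress=True)
for n in("scene","top"):
    d=cam(n);cv2.imwrite(f"pics/{n}0.png",d["image"][...,::-1]);print(n,d["p"],d["orientation"],d["fx"])
    for l in("round_mould","square_mould","long_mould","round_spot","square_spot","long_spot"):
        print(l,[(round(r["score"],2),[round(r["point"][0]*640),round(r["point"][1]*480)]) for r in place_of(l,n)])
print(observe())
E
```

```text
scene [ 1.011 -0.039  0.92 ] [-1.978 -1.867  0.517] 454.2600786072613
round_mould [(0.97, [519, 254]), (0.95, [534, 322]), (0.65, [455, 272])]
square_mould [(0.68, [212, 298])]
long_mould [(0.77, [331, 288]), (0.68, [126, 241])]
round_spot [(0.89, [533, 240]), (0.86, [542, 310])]
square_spot [(0.74, [193, 281])]
long_spot [(0.91, [115, 223]), (0.84, [177, 129]), (0.74, [332, 273]), (0.26, [193, 284])]
top [ 0.195 -0.04   1.407] [-2.129  2.068 -0.23 ] 618.416244834149
round_mould [(0.93, [195, 202]), (0.87, [141, 145]), (0.67, [122, 212])]
square_mould [(0.82, [425, 195]), (0.6, [184, 185])]
long_mould [(0.82, [466, 372]), (0.7, [311, 197]), (0.65, [510, 262]), (0.24, [251, 129])]
round_spot [(0.85, [114, 206]), (0.65, [134, 136]), (0.58, [184, 186])]
square_spot [(0.87, [436, 176]), (0.16, [374, 312])]
long_spot [(0.83, [475, 373]), (0.76, [521, 254]), (0.61, [314, 172])]
{'clock': 0.7, 'joints': array([ 1.161,  0.434,  0.025,  1.573, -0.012,  1.134, -0.075]), 'dq': array([-0.   ,  0.   ,  0.001, -0.001,  0.001, -0.   , -0.   ]), 'joint_efforts': array([  0.   , -66.75 ,   0.984, -31.476,  -0.061,   0.033,   0.   ]), 'position': array([ 0.189, -0.596,  0.227]), 'ee_rot': array([ 3.105,  0.48 , -0.   ]), 'force': array([-0.357, -0.199, -0.216]), 'ft_torque': array([-0.03 , -0.032, -0.044]), 'gripper_force': 0.0, 'width': 0.9994020579978665}
```

View pics/scene0.png

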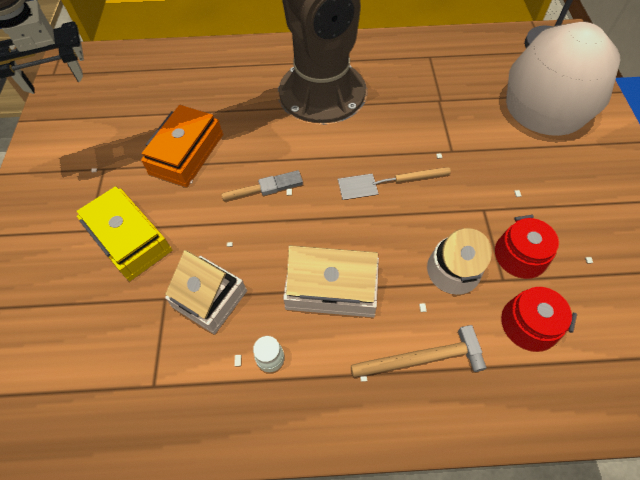

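View pics/top0.png

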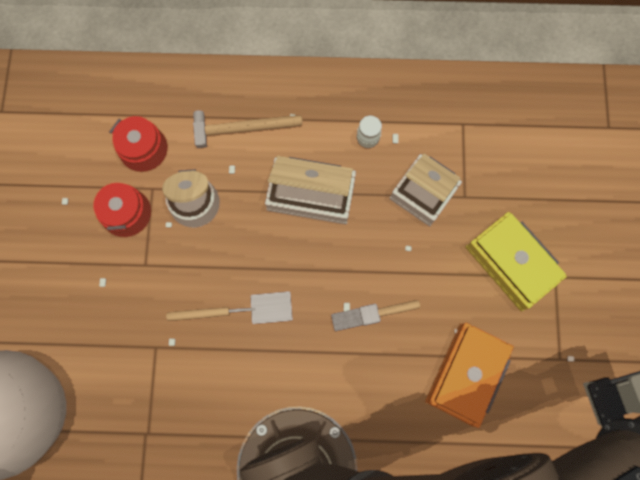

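Scene shows plaster and plywood moulds: round (455,265), square (205,292), long (331,280).
Look-alikes:
- For round: red at (527,245) and (538,318).
- For long: yellow at (122,230) and orange at (182,145).

I choose the plaster-coloured ones. Next I fit their poses from both views and check with a crop.

```bash
cat > fit.py <<'E'
from h import *
from scipy.optimize import differential_evolution as DE
np.set_printoptions(precision=3,suppress=True)
pix={"round":((467,253),(185,185)),"square":((193,284),(434,174)),"long":((332,273),(312,174))}
dims={"square":(.115,.115,.1,.1),"long":(.115,.19,.1,.175)}
def outl(n,k):
    if n=="round":
        t=np.linspace(0,2*np.pi,40);return (.06 if k==0 else .05)*np.c_[np.cos(t),np.sin(t)]
    a,b=dims[n][2*k:2*k+2];return np.array([[1,1],[1,-1],[-1,-1],[-1,1]])*[a/2,b/2]
def model(n,p):
    x,y,w,a=p;o=outl(n,0);c=outl(n,1)
    base=np.r_[np.c_[o,0*o[:,0]],np.c_[o,0*o[:,0]+.07]]
    s=c[:,0]-.05;ca,sa=np.cos(a),np.sin(a)
    # rotate about +y so that -x side goes up
    cov=np.concatenate([np.c_[.05+s*ca+h*sa,c[:,1],.07-s*sa+h*ca] for h in(0,.008)])
    sp=np.array([[.05-.05*ca+.008*sa,0,.07+.05*sa+.008*ca]])
    Z=R.from_euler('z',w).as_matrix().T;t=[x,y,0]
    return base@Z+t,cov@Z+t,sp@Z+t
def hull(m,uv): cv2.fillConvexPoly(m,cv2.convexHull(np.round(uv*16).astype(np.int32)),1,shift=4)
def iou(a,b): return (a&b).sum()/max(1,(a|b).sum())
E
python3 - <<'E'
from fit import *
D={n:cam(n) for n in("scene","top")}
vis=D["scene"]["image"][...,::-1].copy(); vt=D["top"]["image"][...,::-1].copy()
for n in pix:
    M={}
    for i,c in enumerate(D):
        for l in("mould","cover"):
            rs=trace(f"{n}_{l}",c);u,v=pix[n][i]
            rs=[r for r in rs if np.array(r["region"])[v-6:v+7,u-6:u+7].any()]
            if rs: M[c,l]=np.array(rs[0]["region"]).astype(bool);print(n,c,l,round(rs[0]["score"],2),M[c,l].sum())
    sp=tri([(D[c],*pix[n][i]) for i,c in enumerate(D)]);print(n,"spot tri",sp)
    def cost(p):
        b,cv,s=model(n,p);e=0
        for (c,l),m in M.items():
            q=np.zeros((480,640),np.uint8);hull(q,proj(D[c],cv))
            if l=="mould": hull(q,proj(D[c],b))
            e+=1-iou(q.astype(bool),m)
        return e+5*max(0,np.linalg.norm(s[0]-sp)-.004)
    r=DE(cost,[(sp[0]-.04,sp[0]+.04),(sp[1]-.04,sp[1]+.04),(-np.pi,np.pi),(.4,.85)],popsize=20,maxiter=120,seed=1,tol=1e-4)
    print(n,r.x,r.fun,len(M),"spot",model(n,r.x)[2])
    for c,im in((("scene",vis)),("top",vt)):
        for k,col in((0,(255,0,0)),(1,(0,255,0))):
            cv2.polylines(im,[cv2.convexHull(proj(D[c],model(n,r.x)[k]).astype(np.int32))],True,col,1)
o=np.r_[cv2.resize(vis[220:350,150:510],None,fx=2.2,fy=2.2),cv2.resize(vt[130:240,150:510],None,fx=2.2,fy=2.2)]
cv2.imwrite("pics/fit.png",o);print(o.shape)
E
```

```text
round scene mould 0.77 3092
round scene cover 0.61 1960
round top mould 0.93 2490
round top cover 0.78 1117
round spot tri [0.596 0.267 0.098]
round [0.585 0.265 0.188 0.56 ] 0.27519149128228804 4 spot [[0.597 0.267 0.103]]
square scene mould 0.96 4099
square scene cover 0.79 2300
square top mould 0.68 2814
square top cover 0.71 1322
square spot tri [ 0.635 -0.283  0.105]
square [ 0.622 -0.274 -0.606  0.601] 0.2602708465913005 4 spot [[ 0.633 -0.282  0.105]]
long scene mould 0.75 5819
long scene cover 0.89 4453
long top mould 0.63 4654
long top cover 0.82 2197
long spot tri [ 0.627 -0.012  0.105]
long [ 0.613 -0.009 -0.146  0.676] 0.21557875136830984 4 spot [[ 0.629 -0.012  0.108]]
(528, 792, 3)
```

View pics/fit.png

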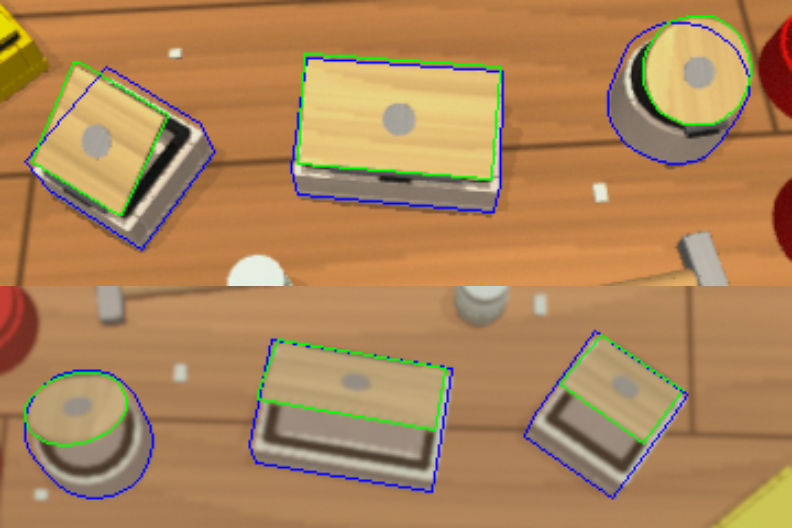

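The overlays match the plaster and plywood moulds in both views, so the choice is confirmed. Now I close the fingers and travel to the round mould.

```bash
python3 -m handwheel '[[1,0,0,0,0,0],[1,0,0,0,0,0],[1,0,0,0,0,0],[1,0,0,0,0,0],[1,0,0,0,0,0],[1,0,0,0,0,0],[1,0,0,0,0,0],[1,0,0,0,0,0]]' 0 10
python3 -m handwheel '[[1,0,0,0,0,0],[1,0,0,0,0,0],[1,0,0,0,0,0],[1,0,0,0,0,0],[1,0,0,0,0,0],[1,0,0,0,0,0],[1,0,0,0,0,0]]'
python3 -m handwheel '[[0.48,-1,0,0,0,0],[0.48,-1,0,0,0,0],[0.48,-1,0,0,0,0],[0.48,-1,0,0,0,0],[0.48,-1,0,0,0,0],[0.48,-1,0,0,0,0],[0.48,-1,0,0,0,0]]'
```

```text
clock: 2.07
position: [0.3422, -0.5472, 0.2268]
ee_rot: [3.105, 0.48, 0.0]
force: [0.6, 0.2, -0.2]
width: 0.468
gripper_force: 0.0
clock: 2.65
position: [0.4756, -0.5049, 0.2267]
ee_rot: [-3.105, -0.48, 0.0]
force: [0.5, -0.1, 0.7]
width: 0.012
gripper_force: 0.0
clock: 3.23
position: [0.4966, -0.3505, 0.2268]
ee_rot: [3.105, 0.48, 0.0]
force: [0.4, 0.1, 0.5]
width: 0.003
gripper_force: 0.0
```

```bash
python3 -m handwheel '[[0.48,-1,0,0,0,0],[0.48,-1,0,0,0,0],[0.48,-1,0,0,0,0],[0.48,-1,0,0,0,0],[0.48,-1,0,0,0,0],[0.48,-1,0,0,0,0],[0.48,-1,0,0,0,0]]'
python3 -m handwheel '[[0.48,-1,0,0,0,0],[0.48,-1,0,0,0,0],[0.48,-1,0,0,0,0],[0.48,-1,0,0,0,0],[0.48,-1,0,0,0,0],[0.48,-1,0,0,0,0],[0.48,-1,0,0,0,0]]'
python3 -m handwheel '[[0.48,-1,0,0,0,0],[0.48,-1,0,0,0,0],[0.48,-1,0,0,0,0],[0.48,-1,0,0,0,0],[0.48,-1,0,0,0,0],[0.48,-1,0,0,0,0],[0.48,-1,0,0,0,0]]'
python3 -m handwheel '[[0.48,-1,0,0,0,0],[0.48,-1,0,0,0,0],[0.48,-1,0,0,0,0],[0.48,-1,0,0,0,0],[0.48,-1,0,0,0,0],[0.48,-1,0,0,0,0],[0.48,-1,0,0,0,0]]'
python3 -c "
from cell import *;print(observe()['joints'])"
```

```text
clock: 3.82
position: [0.5184, -0.1967, 0.2269]
ee_rot: [3.105, 0.48, 0.0]
force: [0.9, 0.3, 0.0]
width: 0.006
gripper_force: 0.0
clock: 4.4
position: [0.5402, -0.043, 0.2269]
ee_rot: [3.105, 0.48, 0.0]
force: [0.2, -0.2, -0.5]
width: 0.005
gripper_force: 0.0
clock: 4.98
position: [0.562, 0.1108, 0.2268]
ee_rot: [3.105, 0.48, 0.0]
force: [-0.5, 0.1, -0.3]
width: 0.003
gripper_force: 0.0
clock: 5.57
position: [0.5838, 0.2645, 0.2267]
ee_rot: [3.105, 0.48, 0.0]
force: [1.6, 0.7, -0.7]
width: 0.005
gripper_force: 0.0
[-0.34024408  0.47806268 -0.25427327  1.51290894  0.1263165   1.16674295
 -1.88114747]
```

```bash
python3 -m handwheel '[[0,0,0.6,0,0,0],[0,0,0.6,0,0,0],[0,0,0.6,0,0,0],[0,0,0.6,0,0,0],[0,0,0.6,0,0,0],[0,0,0.6,0,0,0],[0,0,0.6,0,0,0],[0,0,0.6,0,0,0]]'
python3 -m handwheel '[[0,0,0.2,0,0,0],[0,0,0.2,0,0,0],[0,0,0.2,0,0,0],[0,0,0.2,0,0,0],[0,0,0.2,0,0,0],[0,0,0.2,0,0,0]]'
```

```text
clock: 6.23
position: [0.5837, 0.2631, 0.1295]
ee_rot: [3.105, 0.479, -0.0]
force: [-0.0, 0.0, 0.6]
width: 0.006
gripper_force: 0.0
clock: 6.73
position: [0.584, 0.2637, 0.1069]
ee_rot: [-3.104, -0.48, -0.001]
force: [0.1, 0.2, 2.0]
width: 0.0
gripper_force: 0.6
```

```bash
python3 -m handwheel '[[0,0,0.2,0,0,0],[0,0,0.2,0,0,0],[0,0,0.2,0,0,0],[0,0,0.2,0,0,0],[0,0,0.2,0,0,0],[0,0,0.15,0,0,0]]'
python3 -m handwheel '[[0,0,0.1,0,0,0],[0,0,0.1,0,0,0],[0,0,0,0,0,0]]'
```

```text
clock: 7.23
position: [0.5834, 0.2635, 0.0831]
ee_rot: [3.105, 0.48, -0.001]
force: [0.2, -0.6, 2.1]
width: 0.004
gripper_force: 0.7
clock: 7.48
position: [0.5836, 0.2634, 0.0793]
ee_rot: [3.105, 0.48, -0.001]
force: [-0.1, -0.3, -0.3]
width: 0.006
gripper_force: 0.0
```

```bash
python3 -m handwheel '[[0,0,0.1,0,0,0],[0,0,0.1,0,0,0],[0,0,0,0,0,0]]'
python3 -m handwheel '[[0,0,0.05,0,0,0],[0,0,0,0,0,0],[0,0,0,0,0,0]]'
```

```text
clock: 7.73
position: [0.5839, 0.2636, 0.0758]
ee_rot: [-3.105, -0.48, -0.001]
force: [-1.0, -0.0, 5.2]
width: 0.008
gripper_force: 2.3
clock: 7.98
position: [0.5839, 0.2636, 0.0752]
ee_rot: [-3.105, -0.48, -0.001]
force: [-1.8, -0.7, 5.5]
width: 0.008
gripper_force: 2.7
```

```bash
python3 -m handwheel '[[0,0,-0.2,0,0,0],[0,0,-0.75,0,0,0],[0,0,-1,0,0,0],[0,0,-1,0,0,0],[0,0,-1,0,0,0],[0,0,-1,0,0,0],[0,0,-1,0,0,0],[0,0,-1,0,0,0]]'
python3 -m handwheel '[[0,0,-0.6,0,0,0],[-0.23,0.97,0,0,0,0],[-0.23,0.97,0,0,0,0],[-0.23,0.97,0,0,0,0],[-0.23,0.97,0,0,0,0],[-0.23,0.97,0,0,0,0]]'
python3 - <<'E'
from h import *
d=cam("scene");cv2.imwrite("pics/r.png",cv2.resize(d["image"][200:340,380:600,::-1],None,fx=3,fy=3))
u,v=[min(place_of("round_spot",c) or [{"point":[0,0]}],key=lambda r:np.hypot(r["point"][0]*640-a,r["point"][1]*480-b))["point"] for c,a,b in(("scene",460,262),)][0]
print(u*640,v*480,onz(d,u*640,v*480,.078))
E
```

```text
clock: 8.65
position: [0.5835, 0.2634, 0.2148]
ee_rot: [3.105, 0.48, -0.0]
force: [-0.0, 0.1, -0.5]
width: 0.008
gripper_force: 0.0
clock: 9.15
position: [0.5909, 0.163, 0.2254]
ee_rot: [3.104, 0.48, -0.001]
force: [-0.4, -0.5, -0.0]
width: 0.006
gripper_force: 0.0
464.384 253.92000000000002 [0.58751879 0.26862498 0.078     ]
```

View pics/r.png

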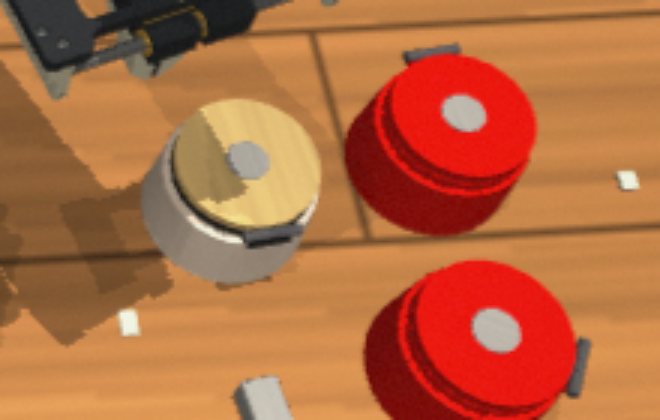

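The crop shows the round cover shut, with its spot at crop (248,160) concentric over the tub. On to the square mould.

```bash
python3 -m handwheel '[[-0.23,0.97,0,0,0,0],[-0.23,0.97,0,0,0,0],[-0.23,0.97,0,0,0,0],[-0.23,0.97,0,0,0,0],[-0.23,0.97,0,0,0,0],[-0.23,0.97,0,0,0,0],[-0.23,0.97,0,0,0,0],[-0.23,0.97,0,0,0,0]]'
python3 -m handwheel '[[-0.23,0.97,0,0,0,0],[-0.23,0.97,0,0,0,0],[-0.23,0.97,0,0,0,0],[-0.23,0.97,0,0,0,0],[-0.23,0.97,0,0,0,0],[-0.23,0.97,0,0,0,0],[-0.23,0.97,0,0,0,0],[-0.23,0.97,0,0,0,0]]'
python3 -m handwheel '[[-0.23,0.97,0,0,0,0],[-0.23,0.97,0,0,0,0],[-0.23,0.97,0,0,0,0],[-0.23,0.97,0,0,0,0],[-0.23,0.97,0,0,0,0],[-0.23,0.97,0,0,0,0],[0,0,0,0,0,0],[0,0,0,0,0,0]]'
```

```text
clock: 9.92
position: [0.6028, 0.0049, 0.2255]
ee_rot: [-3.104, -0.481, 0.0]
force: [-0.4, -0.2, -0.5]
width: 0.005
gripper_force: 0.0
clock: 10.58
position: [0.6148, -0.1542, 0.2254]
ee_rot: [-3.104, -0.481, 0.0]
force: [-0.0, -0.8, -0.7]
width: 0.007
gripper_force: 0.0
clock: 11.25
position: [0.6233, -0.2741, 0.2251]
ee_rot: [-3.105, -0.477, 0.001]
force: [0.2, 1.0, 0.5]
width: 0.001
gripper_force: 0.0
```

```bash
python3 -m handwheel '[[0,0,0.6,0,0,0],[0,0,0.6,0,0,0],[0,0,0.6,0,0,0],[0,0,0.6,0,0,0],[0,0,0.6,0,0,0],[0,0,0.6,0,0,0],[0,0,0.6,0,0,0],[0,0,0.6,0,0,0]]'
python3 -m handwheel '[[0,0,0.2,0,0,0],[0,0,0.2,0,0,0],[0,0,0.2,0,0,0],[0,0,0.2,0,0,0],[0,0,0.2,0,0,0],[0,0,0.2,0,0,0]]'
python3 -m handwheel '[[0,0,0.2,0,0,0],[0,0,0.2,0,0,0],[0,0,0.2,0,0,0],[0,0,0.2,0,0,0],[0,0,0.2,0,0,0],[0,0,0.1,0,0,0]]'
```

```text
clock: 11.92
position: [0.6233, -0.2733, 0.1283]
ee_rot: [-3.105, -0.48, 0.0]
force: [0.3, -0.2, 0.4]
width: 0.002
gripper_force: 0.0
clock: 12.42
position: [0.6238, -0.2735, 0.1059]
ee_rot: [3.104, 0.48, 0.001]
force: [-0.5, 0.1, 2.2]
width: 0.002
gripper_force: 0.7
clock: 12.92
position: [0.6231, -0.2731, 0.0829]
ee_rot: [-3.104, -0.48, 0.001]
force: [-1.0, 1.1, 1.5]
width: 0.006
gripper_force: 0.6
```

```bash
python3 -m handwheel '[[0,0,0.1,0,0,0],[0,0,0.1,0,0,0],[0,0,0.1,0,0,0],[0,0,0,0,0,0]]'
python3 -m handwheel '[[0,0,0.05,0,0,0],[0,0,0.05,0,0,0],[0,0,0,0,0,0],[0,0,0,0,0,0]]'
```

```text
clock: 13.25
position: [0.6234, -0.2734, 0.0775]
ee_rot: [-3.105, -0.48, 0.0]
force: [-1.8, 1.0, 2.5]
width: 0.007
gripper_force: 1.2
clock: 13.58
position: [0.6235, -0.2733, 0.076]
ee_rot: [3.105, 0.48, 0.0]
force: [-2.2, 1.3, 3.9]
width: 0.005
gripper_force: 2.2
```

```bash
python3 -m handwheel '[[0,0,0.05,0,0,0],[0,0,0,0,0,0],[0,0,0,0,0,0],[0,0,0,0,0,0]]'
python3 -m handwheel '[[0,0,-0.2,0,0,0],[0,0,-0.75,0,0,0],[0,0,-1,0,0,0],[0,0,-1,0,0,0],[0,0,-1,0,0,0],[0,0,-1,0,0,0],[0,0,-1,0,0,0],[0,0,-1,0,0,0]]'
python3 -m handwheel '[[0,0,-0.5,0,0,0],[0.27,-0.98,0,0,0,0],[0.27,-0.98,0,0,0,0],[0.27,-0.98,0,0,0,0],[0.27,-0.98,0,0,0,0],[0.27,-0.98,0,0,0,0],[0.27,-0.98,0,0,0,0],[0.27,-0.98,0,0,0,0]]'
python3 -m handwheel '[[0.27,-0.98,0,0,0,0],[0.27,-0.98,0,0,0,0],[0.27,-0.98,0,0,0,0],[0.27,-0.98,0,0,0,0],[0.27,-0.98,0,0,0,0],[0.27,-0.98,0,0,0,0],[0,0,0,0,0,0],[0,0,0,0,0,0]]'
python3 - <<'E'
from h import *
d=cam("scene");cv2.imwrite("pics/s.png",cv2.resize(d["image"][220:350,130:400,::-1],None,fx=2.5,fy=2.5))
E
```

```text
clock: 13.92
position: [0.6235, -0.2733, 0.075]
ee_rot: [3.105, 0.48, 0.0]
force: [-1.9, 2.2, 6.1]
width: 0.009
gripper_force: 2.9
clock: 14.58
position: [0.6234, -0.2734, 0.2146]
ee_rot: [3.105, 0.48, 0.0]
force: [0.5, -0.7, -0.8]
width: 0.011
gripper_force: 0.0
clock: 15.25
position: [0.6178, -0.1302, 0.2231]
ee_rot: [-3.105, -0.48, 0.001]
force: [0.4, -0.2, 0.2]
width: 0.005
gripper_force: 0.0
clock: 15.92
position: [0.6133, -0.0079, 0.2233]
ee_rot: [-3.104, -0.484, 0.001]
force: [-0.9, -0.3, -0.5]
width: 0.002
gripper_force: 0.0
```

View pics/s.png

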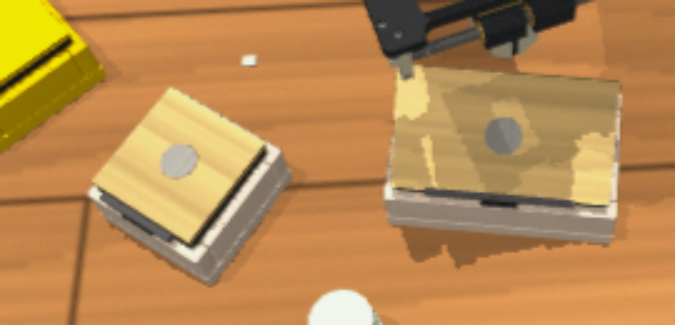

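The square cover lies flat on its seal (spot at crop (180,160)). The long cover is still open, with the gripper above it. Now I press the long one.

```bash
python3 -m handwheel '[[0,0,0.6,0,0,0],[0,0,0.6,0,0,0],[0,0,0.6,0,0,0],[0,0,0.6,0,0,0],[0,0,0.6,0,0,0],[0,0,0.6,0,0,0],[0,0,0.6,0,0,0],[0,0,0.4,0,0,0]]'
python3 -m handwheel '[[0,0,0.2,0,0,0],[0,0,0.2,0,0,0],[0,0,0.2,0,0,0],[0,0,0.2,0,0,0],[0,0,0.2,0,0,0],[0,0,0.2,0,0,0]]'
python3 -m handwheel '[[0,0,0.2,0,0,0],[0,0,0.2,0,0,0],[0,0,0.2,0,0,0],[0,0,0.2,0,0,0],[0,0,0.2,0,0,0],[0,0,0.1,0,0,0]]'
```

```text
clock: 16.63
position: [0.6129, -0.0096, 0.1299]
ee_rot: [3.105, 0.479, -0.002]
force: [0.6, -0.5, 0.5]
width: 0.003
gripper_force: 0.1
clock: 17.13
position: [0.6136, -0.0092, 0.1077]
ee_rot: [3.105, 0.48, 0.001]
force: [-0.3, 0.8, 1.8]
width: 0.006
gripper_force: 0.6
clock: 17.63
position: [0.6131, -0.0092, 0.085]
ee_rot: [-3.105, -0.48, 0.001]
force: [-2.0, -0.3, 1.2]
width: 0.005
gripper_force: 0.6
```

```bash
python3 -m handwheel '[[0,0,0.1,0,0,0],[0,0,0.1,0,0,0],[0,0,0.1,0,0,0],[0,0,0.1,0,0,0],[0,0,0,0,0,0]]'
python3 -m handwheel '[[0,0,0.1,0,0,0],[0,0,0,0,0,0],[0,0,0,0,0,0],[0,0,0,0,0,0]]'
```

```text
clock: 18.05
position: [0.6134, -0.0092, 0.0775]
ee_rot: [-3.105, -0.48, 0.0]
force: [-1.0, 0.0, 2.3]
width: 0.004
gripper_force: 1.2
clock: 18.38
position: [0.6135, -0.0092, 0.076]
ee_rot: [3.105, 0.48, 0.0]
force: [-1.1, -0.2, 4.7]
width: 0.004
gripper_force: 2.2
```

```bash
python3 -m handwheel '[[0,0,0.05,0,0,0],[0,0,0,0,0,0],[0,0,0,0,0,0],[0,0,0,0,0,0]]'
python3 -m handwheel '[[0,0,-0.2,0,0,0],[0,0,-0.75,0,0,0],[0,0,-1,0,0,0],[0,0,-1,0,0,0],[0,0,-1,0,0,0],[0,0,-1,0,0,0],[0,0,-1,0,0,0],[0,0,-1,0,0,0]]'
python3 -m handwheel '[[-0.9,0.3,0,0,0,0],[-0.9,0.3,0,0,0,0],[-0.9,0.3,0,0,0,0],[-0.9,0.3,0,0,0,0],[-0.9,0.3,0,0,0,0],[-0.9,0.3,0,0,0,0],[0,0,0,0,0,0],[0,0,0,0,0,0]]'
python3 - <<'E'
from h import *
d=cam("scene");cv2.imwrite("pics/e.png",d["image"][...,::-1])
E
```

```text
clock: 18.72
position: [0.6136, -0.0092, 0.075]
ee_rot: [3.105, 0.48, 0.001]
force: [-1.9, 0.6, 5.4]
width: 0.006
gripper_force: 2.9
clock: 19.38
position: [0.6133, -0.0093, 0.2147]
ee_rot: [3.105, 0.48, -0.0]
force: [0.3, -0.7, 0.0]
width: 0.005
gripper_force: 0.0
clock: 20.05
position: [0.5209, -0.0769, 0.2139]
ee_rot: [3.105, 0.477, 0.0]
force: [0.4, 0.6, -1.0]
width: 0.004
gripper_force: 0.0
```

View pics/e.png

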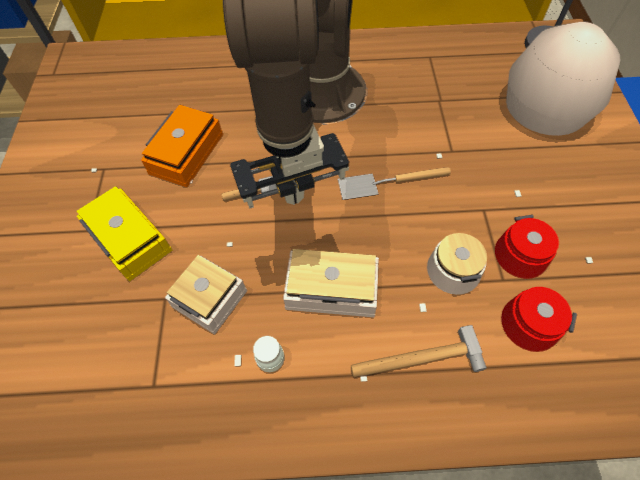

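All three covers lie shut: round (460,255), square (203,286) and long (332,272). The moulds and bystanders are where they were, and the arm is clear.

```bash
python3 -c "
from cell import *;print(sign_off())"
```

```text
the job is handed in; nothing more can be done
None
```

The covers were pressed shut in order (round, square, long) with closed fingertips at about 6 N on the readouts, the last picture shows all three shut and nothing visibly displaced, and the job is handed in; sign-off returned no verdict.

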